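# Key out, then set the trimmer's depth stop a quarter turn off its seat

## Task

Make the edge trimmer safe by pulling the safety key straight up out of the switch box and leaving it in the open tray. Then screw the depth stop's large knurled cap clockwise (seen from above) down until it bottoms out on its seat, back it off a quarter turn, and finish while still gripping the cap there: do not let go at the end. Leave everything else on the bench where it is.

Things in the scene. Friction and masses are not known exactly. Their poses are not given: they have to be found in the camera images.
- key: Loose safety key, upright in the switch box: flat black head, steel blade below. Origin: centre line, at the shoulder resting on the box top; own z up to the head. Head 42 mm high, 12 mm thick (own x), 26 mm wide (own y) for its lowest 12 mm, above that 42 mm. Blade 30 mm long down from the origin, 10 x 16 mm, notched on both sides. 50 g. Own axes start parallel to the box's.
- key_grip (a point): Point inside the key's head, 26 mm above its shoulder, on the centre line: a good place to pinch it across its 12 mm thickness.
- switch_box: Grey box fixed to the bench, 110 (own x) x 80 (own y) x 45 mm high; origin under its centre. The key's socket opens in its flat top, 20 mm from the centre towards own +x. Sprung balls in it snap into the blade's notches: pulling the key straight up takes about 7 N in the first few mm, then it slides freely and is out after 30 mm.
- tray: Open bare steel tray fixed to the bench, 170 (own x) x 140 (own y) mm outside, 30 mm high, walls and floor 4 mm; origin under its centre.
- cap_grip (a point): Point on the cap's axis, 20 mm above its underside: a good height to grip it.
- cap_turn (a joint): Angle by which the cap is unscrewed from fully home, rad: 0 = bottomed out on its seat (hard stop), growing as it is turned counter-clockwise seen from above, at most 4.5. Starts between 0.9 and 2.4. Turning takes about 0.08 N m by friction; the cap stays where it is left, and does not come off.
- depth_stop: Fixed to the bench: an aluminium foot 130 (own x) x 100 (own y) x 16 mm, origin under its centre, with a rib along its own +x edge (12 mm thick, its top at 42 mm). In the middle a round light-metal collar, 46 mm across (56 mm at its foot); its top, 60 mm above the bench, is the seat on which the screw cap bottoms out.
- cap: Large knurled round steel cap on the depth stop's collar, already started on its thread: 46 mm across, 32 mm high, flat top with a white index line from centre to rim along own +x. Origin: centre of its underside, 60 mm above the bench when fully home; own z up. Right-hand thread, 8 mm per turn: clockwise from above lowers it, 1.27 mm per radian; it does not turn under a downward push.
- offcut: Bystander, to be left alone: a chipboard offcut lying flat, 90 x 60 x 19 mm. Origin under its centre.
- bearing: Bystander, to be left alone: a steel bearing ring lying flat, 36 mm across, 12 mm high. Origin under its centre.
- spare_nut: Bystander, to be left alone: a small spare brass nut, stepped, 32 mm across and 22 mm high, standing loose on the bench; not the cap to turn. Origin under its centre.
- glue: Bystander, to be left alone: a round white glue bottle, 54 mm across, 110 mm high. Origin under its centre.
- wrench: Bystander, to be left alone: a steel wrench 150 mm long lying flat.
- tin: Bystander, to be left alone: a steel tin, 72 mm across, 70 mm high. Origin under its centre.
- sanding_block: Bystander, to be left alone: a wooden sanding block, 100 x 55 x 30 mm. Origin under its centre.

How it is judged (in metres and radians):
On the way, in this order (a step that is already met when the one before it is completed fails the run):
1. the key is out of the switch box (distance between key and switch_box above 0.1 m), for 0.05 s.
2. the key lies in the tray, let go (x of key in the frame of tray between -0.081 and 0.081 m and y of key in the frame of tray between -0.066 and 0.066 m and x of key_grip in the frame of tray between -0.081 and 0.081 m and y of key_grip in the frame of tray between -0.066 and 0.066 m and z of key in the frame of tray below 0.05 m and contact force between the fingers and key below 0.1 N and contact force between key and tray above 0.05 N and linear speed of key below 0.05 m/s), for 0.2 s.
3. the cap is gripped and screwed down until it bottoms out (within 0.08 rad) (value of joint cap_turn below 0.08 rad and contact force between the fingers and cap above 1 N), for 0.1 s.
At the end, for the whole second after the job is handed in: The key rests in the tray, let go, shoulder and head inside the walls (shoulder below 50 mm); the cap stands unscrewed 1.22 to 1.92 rad (a quarter turn, within 20 degrees) from bottomed out, not turning, gripped by the fingers with over 2 N; no bystander has moved more than 30 mm (all of step 2 and distance of each of offcut, bearing, spare_nut, glue, wrench, tin, sanding_block from where it was at the start of the episode below 0.03 m and value of joint cap_turn between 1.22 and 1.92 rad and velocity of joint cap_turn between -0.1 and 0.1 rad/s and contact force between the fingers and cap above 2 N); the arm keeps its last pose, push and grip.
It fails at once if a bystander is moved by more than 30 mm (distance of any of offcut, bearing, spare_nut, glue, wrench, tin, sanding_block from where it was at the start of the episode above 0.03 m).
It also fails if it takes over 72 s, if anything falls off the work surface, if the arm or the gripper's body presses on something with over 40 N, if the wrist force passes 120 N, or if a joint passes its speed limit or range.

## Robot

A 7-joint arm with a two-finger parallel gripper is mounted at the origin on the work surface. World frame = base frame: x ahead of the robot, y to its left, z up, the work surface at z = 0. Lengths are in mm, angles in rad, forces in N, time in s.
With the tool pointing down it reaches from about 400 to 875 mm from the base axis. Payload 4.4 kg.
Tool frame: the origin (TCP) lies at the very end of the fingers, on their centre line; the grasp point (between the pads) lies 19 mm behind it; z points along the fingers, y is the line along which they close (so a half turn about z gives the same grasp; the last joint's range is limited). The gripper opens to 85 mm and grips with 20 to 120 N. Pads are 22 mm wide; open, the fingers measure 114 mm over their backs; the gripper's body (76 mm by 85 mm) begins 54 mm behind the grasp point. The pads swing forward as they close: fully open they stand 13 mm farther back than shut.
Start: joints at [-1.404, 0.628, 0.038, 1.517, -0.027, 0.996, -0.02], TCP at [149.931, 632.486, 231.313] pointing down, gripper open.
Joint ranges: [-3.06, 3.06], [-0.37, 2.12], [-1.25, 1.32], [0.18, 2.47], [-1.1, 4.24], [0.23, 1.98], [-2.94, 2.94]. Speed limits (rad/s): [2.57, 2.57, 3.14, 3.14, 3.14, 3.14, 3.14].

## Interface

Orientations are given as [roll, pitch, yaw] about the fixed x, y, z axes, in that order (R = Rz(yaw) Ry(pitch) Rx(roll)).
In Python, from cell import read_state, get_image, camera_info, finish_job gives the robot as it stands.
- The arm moves only by the tool play_rows, never from a script. Its argument "deltas" is one flat list of numbers, 7 for each row, row after row: the shift along the tool's x, y, z in mm, then the turn, a rotation vector about the tool's x, y, z in rad, then the opening, from 0 (shut) to 1 (fully open). In form: [dx, dy, dz, ax, ay, az, grip, dx, dy, dz, ax, ay, az, grip, ...]. A call has 1 to 10 rows; each row is the pose to reach, as a shift and turn from the pose commanded when the call began, along the tool's axes at that moment; what a row does not reach only later rows make up. A row lasts 1/8 s, in which the tool goes at most 62.5 mm and 10.7 degrees, less where a joint would pass 70% of its speed; a pose out of reach is approached as far as the arm can. A call with a gripper value outside its range is refused whole. The fingers move at their own pace and stop on an object; the grip force is fixed at half the most. Time passes only in rows, so rows that repeat a pose let the fingers close. It gives the time, the measured TCP pose, the force, the opening and the grip force at its end, in the units of the state.
- read_state(): the state, without advancing time (a new reading comes with each control period).
- get_image(name): name is "scene" or "top" or "wrist"; returns the picture (400x640x3 uint8, red, green, blue); there is no depth.
- camera_info(name): a dict with "fx", "fy", "cx", "cy" (pixels), "distortion" ([k1, k2, p1, p2, k3] as OpenCV has them; the pictures are not rectified), "T" (4x4, takes a point from camera to world coordinates). Camera axes: x right, y down, z forward; pixel columns grow to the right and rows downward; lengths in mm; the calibration is good to about 2 mm. A picture is of the moment at which its call begins: read the wrist's pose just before it. camera_info takes no time and is no camera call; for the wrist camera it gives the pose at the moment of the call.
- finish_job(): hands the job in; it is judged then, once.
The state is a dict: "clock": time; "qpos": joint angles; "qd": joint speeds; "tau": joint torques, N m; "eef_pos": TCP position; "tool_rot": TCP orientation; "force": force on the tool from outside, world axes, zero at the start; "torque": the same for the moment, N m; "width": finger opening in mm; "gripper_force": force on a finger pad.
Only numpy, scipy, OpenCV 4.12 (cv2) and the standard library are available. Lean on these libraries where they do the work, as an engineer would, in place of code of your own. Each camera call takes 0.05 s, during which the arm holds its last target. There are 200 camera calls.

## Working session

There is one attempt and no reset: what is moved stays moved. The work goes in short steps, Python scripts to look and compute and a tool call to move; the robot and the scene stay as the last step left them, time stands still between calls to the robot, and variables do not carry over. Pictures are saved under pics/ and viewed, at most 10 in all, crops included, and the job is handed in when it is done.

Besides the shell and the picture viewer there is one more tool, called after "Request:" as name(argument=value, ...) on one line, values as JSON. play_rows: Moves the arm, as the interface text tells. Its arguments: {"type":"object","properties":{"deltas":{"type":"array"}},"required":["deltas"]}

```bash
mkdir -p pics; python3 - <<'E'
from cell import *
import cv2
for n in("top","scene"):
    im=get_image(n);cv2.imwrite(f"pics/{n}0.png",im[:,:,::-1])
    c=camera_info(n);print(n,{k:(v if k!='T' else [[round(float(a),3) for a in r] for r in v]) for k,v in c.items()})
s=read_state();print(s)
E
```

```text
top {'fx': 473.61306466937526, 'fy': 473.61306466937526, 'cx': 318.5688115140099, 'cy': 200.57166040468087, 'distortion': array([0.04378059, 0.        , 0.        , 0.        , 0.        ]), 'T': [[0.004, -0.984, 0.176, 363.308], [-1.0, -0.008, -0.022, 2.386], [0.023, -0.176, -0.984, 1050.448], [0.0, 0.0, 0.0, 1.0]]}
scene {'fx': 418.07628242312484, 'fy': 418.07628242312484, 'cx': 319.7344898217856, 'cy': 197.56525286151495, 'distortion': array([-0.10330915,  0.        ,  0.        ,  0.        ,  0.        ]), 'T': [[0.603, 0.638, -0.48, 1016.91], [0.798, -0.494, 0.346, -326.559], [-0.016, -0.591, -0.806, 884.363], [0.0, 0.0, 0.0, 1.0]]}
{'clock': 0.1, 'qpos': array([-1.40379288,  0.62925868,  0.03843411,  1.51823993, -0.02700299,
        0.99628071, -0.02000513]), 'qd': array([ 0.00067328, -0.00106288, -0.00056734, -0.00412974, -0.00016058,
       -0.00033461,  0.00022046]), 'tau': array([ 2.91963865e-03, -5.64526856e+01,  1.23042874e+00, -1.93972886e+01,
        1.12830213e-02,  5.47396994e-03, -8.74865577e-06]), 'eef_pos': array([149.79728605, 631.9499499 , 230.48653886]), 'tool_rot': array([-3.13992349e+00,  7.50241172e-06,  2.90879171e+00]), 'force': array([ 0.3084952 ,  0.20471531, -0.01663966]), 'torque': array([-0.01383273,  0.03791473,  0.03587092]), 'gripper_force': 0.0, 'width': 85.3501412051802}
```

View pics/top0.png

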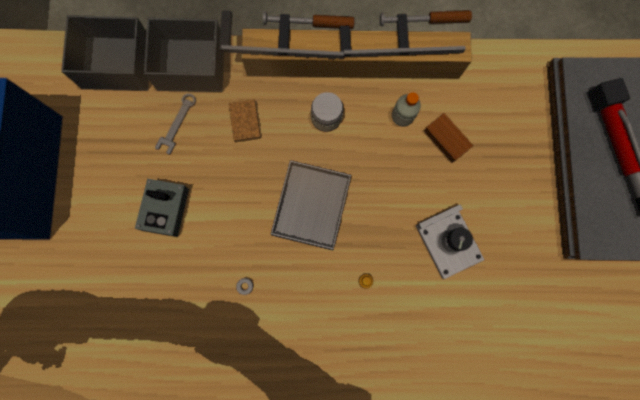

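View pics/scene0.png

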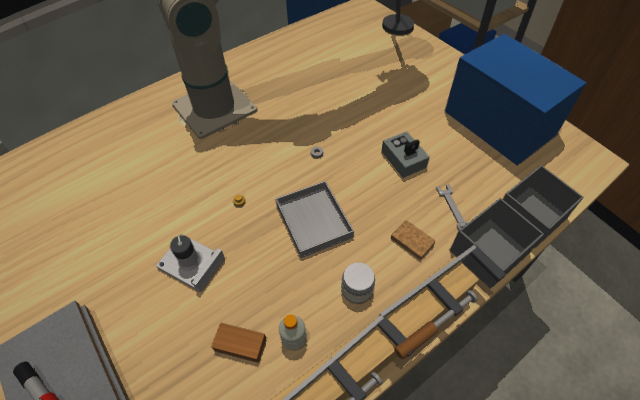

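Top view: the box is at about (162,208) with the key head at (160,195), the tray at (312,205), and the cap at (458,238) on its foot. The nut is at (366,281) and the ring at (245,287). The scene view agrees: box (405,153), cap (182,247), tray (314,220).

```bash
cat > h.py <<'E'
from cell import *
import cv2, numpy as np
def ray(n,px,ci=None):
    c=ci or camera_info(n);K=np.array([[c['fx'],0,c['cx']],[0,c['fy'],c['cy']],[0,0,1]])
    p=cv2.undistortPoints(np.array(px,float).reshape(-1,1,2),K,np.array(c['distortion']))[:,0]
    T=np.array(c['T']);d=np.c_[p,np.ones(len(p))]@T[:3,:3].T
    return T[:3,3],d
def onz(n,px,z,ci=None):
    o,d=ray(n,px,ci);return o+d*((z-o[2])/d[:,2])[:,None]
def tri(p1,p2,n1="top",n2="scene"):
    o1,d1=ray(n1,[p1]);o2,d2=ray(n2,[p2]);d1=d1[0];d2=d2[0]
    s=np.linalg.lstsq(np.c_[d1,-d2],o2-o1,rcond=None)[0]
    a=o1+d1*s[0];b=o2+d2*s[1];return (a+b)/2,np.linalg.norm(a-b)
E
python3 - <<'E'
from h import *
np.set_printoptions(precision=1,suppress=True)
t=cv2.imread("pics/top0.png");s=cv2.imread("pics/scene0.png")
for nm,px,z in(("key",(160,195),75),("box",(162,208),45),("tray",(312,205),15),("cap",(458,238),94),("nut",(366,281),22),("ring",(245,287),12),("tin",(327,110),70),("offc",(245,120),19),("glue",(406,108),80)):
    print(nm,onz("top",[px],z)[0])
for a,b in(((160,195),(412,147)),((458,233),(180,240))):print(tri(a,b))
def crop(im,x,y,w,h):return cv2.resize(im[y:y+h,x:x+w],None,fx=4,fy=4,interpolation=cv2.INTER_CUBIC)
A=np.vstack([np.hstack([crop(t,125,165,80,74),crop(t,410,200,80,74)]),np.hstack([crop(s,370,120,80,74),crop(s,150,222,80,74)])])
cv2.imwrite("pics/c1.png",cv2.convertScaleAbs(A,alpha=1.6))
E
```

```text
key [547.1 309.   75. ]
box [524.7 312.5  45. ]
tray [538.7  -6.3  15. ]
cap [ 459.7 -302.4   94. ]
nut [ 373.2 -123.    22. ]
ring [359.7 136.2  12. ]
tin [739.2 -37.1  70. ]
offc [732.4 146.9  19. ]
glue [ 741.8 -207.5   80. ]
(array([549.4, 312.8,  71.4]), np.float64(5.8124695017682))
(array([ 466.3, -300.6,  113.8]), np.float64(8.36778962778041))
```

View pics/c1.png

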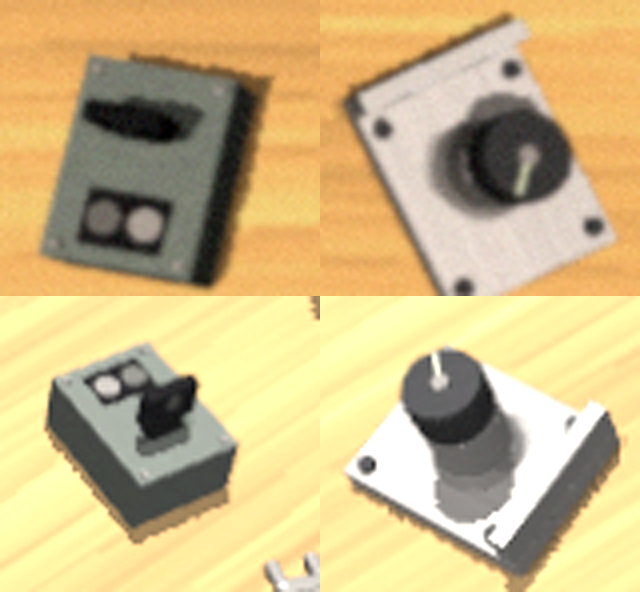

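The crops show the key's thin head running roughly along the box's short side. The cap's centre is marked by the index line's start, at top (462,238) and scene (179.5,243.8).

```bash
python3 - <<'E'
from h import *
np.set_printoptions(precision=1,suppress=True)
B=onz("top",[(148,179.25),(185,186.25),(172.5,236.25),(135.5,228.75)],45);print(B,B.mean(0))
e=(B[0]+B[1]-B[2]-B[3])/2;print("x axis",e,np.linalg.norm(e),np.arctan2(e[1],e[0]),np.linalg.norm(B[0]-B[1]))
u=e/np.linalg.norm(e);print("socket",B.mean(0)+20*u)
C=onz("scene",[(370+(146-0)/4,120+(345-296)/4),(370+54/4,120+(380-296)/4),(370+140/4,120+(480-296)/4),(370+235/4,120+(445-296)/4)],45);print("scene box",C,C.mean(0))
print("cap",tri((462.2,238.2),(179.5,243.75)),onz("top",[(462.2,238.2),(459.5,249.5)],94))
# head top ends
print("key head",onz("top",[(125+85/4,165+110/4),(125+178/4,165+128/4)],85))
im=cv2.imread("pics/top0.png");T=onz("top",[(293,163),(351,175),(333,248),(272,237)],30);print("tray",T,T.mean(0))
e=T[0]-T[3];print(np.linalg.norm(e),np.arctan2(e[1],e[0]))
E
```

```text
[[586.9 345.9  45. ]
 [572.3 266.8  45. ]
 [464.6 287.   45. ]
 [480.1 364.5  45. ]] [526.  316.1  45. ]
x axis [107.2 -19.4   0. ] 108.96587130848039 -0.17911656842468882 80.34669791759968
socket [545.6 312.5  45. ]
scene box [[485.  364.7  45. ]
 [470.6 290.   45. ]
 [572.8 273.5  45. ]
 [589.6 346.1  45. ]] [529.5 318.6  45. ]
cap (array([ 459.3, -309.5,   96.6]), np.float64(1.0860000233497473)) [[ 459.4 -310.9   94. ]
 [ 436.5 -304.2   94. ]]
key head [[550.2 333.9  85. ]
 [541.2 286.5  85. ]]
tray [[630.2  36.6  30. ]
 [604.2 -92.1  30. ]
 [442.7 -51.9  30. ]
 [465.6  79.5  30. ]] [535.7  -7.   30. ]
170.1759439785601 -0.2551276748538965
```

```bash
cat > g.py <<'E'
import sys
from h import *
from scipy.spatial.transform import Rotation as Ro
def go(p,yaw):
    s=read_state();R=Ro.from_euler('xyz',s['tool_rot']);G=Ro.from_euler('xyz',[np.pi,0,yaw])
    print("d",np.round(R.inv().apply(np.array(p)-s['eef_pos']),1),"rot",np.round((R.inv()*G).as_rotvec(),3),"q7",s['qpos'][6].round(2),"F",s['force'].round(1),"Tq",s['torque'].round(2),"pos",s['eef_pos'].round(1),"rpy",s['tool_rot'].round(3),"w",round(float(s['width']),1),round(float(s['gripper_force']),1),"t",s['clock'])
if __name__=="__main__":
    a=list(map(float,sys.argv[1:]));go(a[:3],a[3])
E
python3 g.py 546.5 313.5 190 1.392
```

```text
d [-459.5 -218.3   40.9] rot [-1.000e-03  1.000e-03  1.517e+00] q7 -0.02 F [ 0.3  0.2 -0. ] Tq [-0.01  0.04  0.04] pos [149.8 631.9 230.5] rpy [-3.14   0.     2.909] w 85.4 0.0 t 0.1
```

Request:
play_rows(deltas=[-459.5, -218.3, 41, 0, 0, 1.517, 1, -459.5, -218.3, 41, 0, 0, 1.517, 1, -459.5, -218.3, 41, 0, 0, 1.517, 1, -459.5, -218.3, 41, 0, 0, 1.517, 1, -459.5, -218.3, 41, 0, 0, 1.517, 1, -459.5, -218.3, 41, 0, 0, 1.517, 1, -459.5, -218.3, 41, 0, 0, 1.517, 1, -459.5, -218.3, 41, 0, 0, 1.517, 1, -459.5, -218.3, 41, 0, 0, 1.517, 1, -459.5, -218.3, 41, 0, 0, 1.517, 1])

```text
clock: 1.35
eef_pos: [546.5, 313.5, 189.7]
tool_rot: [-3.14, 0.001, 1.391]
force: [0.2, -0.3, 1.0]
width: 85.5
gripper_force: 0.0
```

```bash
python3 g.py 546.5 313.5 190 1.392; python3 - <<'E'
from h import *
c=camera_info("wrist");im=get_image("wrist");cv2.imwrite("pics/w1.png",im[:,:,::-1]);np.save("w1.npy",c,allow_pickle=True);print(np.array(c['T']).round(2))
E
```

```text
d [-0.  -0.  -0.3] rot [-0.001  0.001 -0.001] q7 -0.44 F [ 0.2 -0.3  1. ] Tq [0.05 0.03 0.06] pos [546.5 313.5 189.7] rpy [-3.140e+00  1.000e-03  1.391e+00] w 85.5 0.0 t 1.35
[[ 9.8000e-01 -1.7000e-01 -6.0000e-02  5.6243e+02]
 [-1.8000e-01 -9.3000e-01 -3.1000e-01  3.9450e+02]
 [-0.0000e+00  3.2000e-01 -9.5000e-01  3.3204e+02]
 [ 0.0000e+00  0.0000e+00  0.0000e+00  1.0000e+00]]
```

View pics/w1.png

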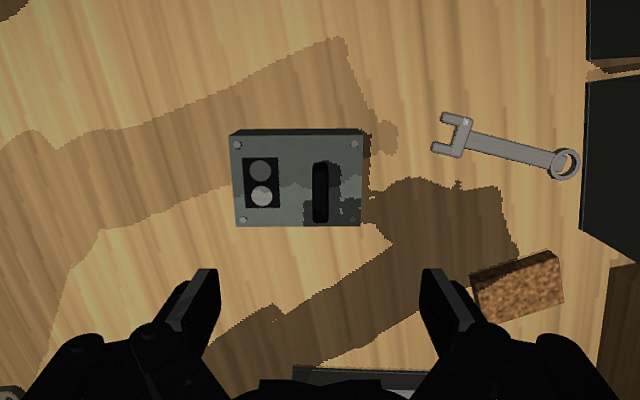

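The wrist view shows the key head as a vertical bar at columns 313–327, rows 162–222. The box top spans (231,138) to (361,226).

```bash
python3 - <<'E'
from h import *
np.set_printoptions(precision=1,suppress=True)
c=np.load("w1.npy",allow_pickle=True).item()
B=onz("wrist",[(231,138),(363,136),(361,226),(235,226)],45,c);print(B,B.mean(0))
im=cv2.imread("pics/w1.png");g=im.max(2);m=(g<22).astype(np.uint8);n,l,st,ce=cv2.connectedComponentsWithStats(m)
for i in range(1,n):
    if st[i,4]>200:print(st[i],ce[i])
print("head top",onz("wrist",[(320,162),(320,222),(313,190),(327,190)],87,c))
E
```

```text
[[483.6 365.6  45. ]
 [589.6 347.8  45. ]
 [576.7 270.   45. ]
 [467.3 289.8  45. ]] [529.3 318.3  45. ]
[243 158  37  50 933] [261.3 181.4]
[312 162  17  61 971] [320.1 192.2]
[   21   269   210   131 13179] [140.3 358.5]
[  409   269   210   131 13217] [499.  358.4]
[ 233  379  174   21 2637] [320.3 390.7]
head top [[553.  341.9  87. ]
 [544.9 296.9  87. ]
 [544.3 322.4  87. ]
 [554.3 320.6  87. ]]
```

```bash
python3 g.py 548.5 316 52 1.392
```

```text
d [  1.3   3.1 137.8] rot [-0.002 -0.     0.002] q7 -0.44 F [ 0.2  0.3 -0.1] Tq [-0.01 -0.03 -0.04] pos [545.5 315.1 189.8] rpy [-3.14  -0.     1.394] w 85.3 0.0 t 1.4
```

Request:
play_rows(deltas=[2, 2, 60, 0, 0, 0, 1, 2, 2, 110, 0, 0, 0, 1, 2, 2, 137, 0, 0, 0, 1, 2, 2, 137, 0, 0, 0, 1, 2, 2, 137, 0, 0, 0, 0, 2, 2, 137, 0, 0, 0, 0, 2, 2, 137, 0, 0, 0, 0, 2, 2, 137, 0, 0, 0, 0, 2, 2, 137, 0, 0, 0, 0, 2, 2, 137, 0, 0, 0, 0])

```text
clock: 2.65
eef_pos: [548.3, 316.1, 53.9]
tool_rot: [-3.14, -0.0, 1.392]
force: [-3.6, 0.4, 6.1]
width: 10.7
gripper_force: 58.4
```

```bash
python3 g.py 548.5 316 52 1.392
```

```text
d [-0.   0.2  1.9] rot [-0.001 -0.     0.   ] q7 -0.37 F [-3.6  0.4  6.1] Tq [ 0.03  0.71 -0.01] pos [548.3 316.1  53.9] rpy [-3.14  -0.     1.392] w 10.7 58.4 t 2.65
```

Request:
play_rows(deltas=[0, 0, -5, 0, 0, 0, 0, 0, 0, -12, 0, 0, 0, 0, 0, 0, -25, 0, 0, 0, 0, 0, 0, -45, 0, 0, 0, 0, 0, 0, -80, 0, 0, 0, 0, 0, 0, -120, 0, 0, 0, 0, 0, 0, -120, 0, 0, 0, 0, 0, 0, -120, 0, 0, 0, 0])

```text
clock: 3.65
eef_pos: [549.1, 315.4, 174.2]
tool_rot: [3.141, -0.001, 1.391]
force: [-0.0, -0.5, -0.7]
width: 11.3
gripper_force: 59.8
```

```bash
python3 g.py 537 -8 130 1.316;python3 - <<'E'
from h import *
im=get_image("scene");cv2.imwrite("pics/s2.png",cv2.convertScaleAbs(cv2.resize(im[40:220,280:520,::-1],None,fx=3,fy=3),alpha=1.5))
E
```

```text
d [-320.4   45.8   44. ] rot [ 0.001 -0.001  0.075] q7 -0.43 F [-0.  -0.5 -0.7] Tq [-0.    0.06 -0.03] pos [549.1 315.4 174.2] rpy [ 3.141e+00 -1.000e-03  1.391e+00] w 11.3 59.8 t 3.65
```

View pics/s2.png

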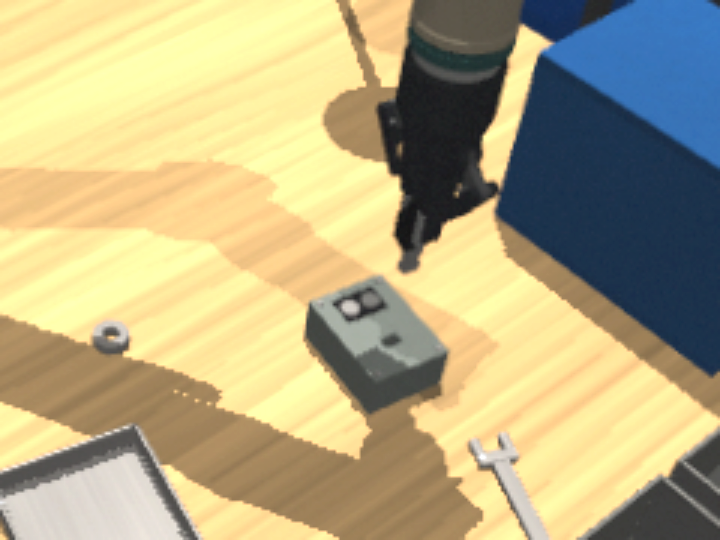

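The key is out and held, its blade tip at about (410,260) in the crop, and the socket is empty. Now to the tray.

Request:
play_rows(deltas=[-60, 8, 10, 0, 0, 0.02, 0, -120, 16, 20, 0, 0, 0.04, 0, -180, 26, 30, 0, 0, 0.075, 0, -240, 35, 40, 0, 0, 0.075, 0, -300, 43, 44, 0, 0, 0.075, 0, -320, 46, 44, 0, 0, 0.075, 0, -320, 46, 80, 0, 0, 0.075, 0, -320, 46, 110, 0, 0, 0.075, 0, -320, 46, 126, 0, 0, 0.075, 0, -320, 46, 126, 0, 0, 0.075, 0])

```text
clock: 4.95
eef_pos: [536.2, -7.5, 46.1]
tool_rot: [-3.139, 0.001, 1.317]
force: [-0.0, 0.4, 0.6]
width: 11.2
gripper_force: 59.9
```

```bash
python3 g.py 537 -8 44 1.316
```

```text
d [-0.3  0.9  2.1] rot [-0.003  0.001  0.001] q7 0.13 F [-0.   0.4  0.6] Tq [-0.02 -0.02 -0.01] pos [536.2  -7.5  46.1] rpy [-3.139e+00  1.000e-03  1.317e+00] w 11.2 59.9 t 4.95
```

Request:
play_rows(deltas=[0, 0, 2.5, 0, 0, 0, 0, 0, 0, 2.5, 0, 0, 0, 0, 0, 0, 2.5, 0, 0, 0, 0.3, 0, 0, 2.5, 0, 0, 0, 0.6, 0, 0, 2.5, 0, 0, 0, 1, 0, 0, 2.5, 0, 0, 0, 1, 0, 0, -20, 0, 0, 0, 1, 0, 0, -60, 0, 0, 0, 1, 0, 0, -120, 0, 0, 0, 1, 0, 0, -150, 0, 0, 0, 1])

```text
clock: 6.2
eef_pos: [538.4, -7.7, 200.2]
tool_rot: [3.138, -0.001, 1.316]
force: [-0.9, 0.1, 0.8]
width: 85.6
gripper_force: 0.0
```

```bash
python3 g.py 459.5 -310 190 1.316; python3 - <<'E'
from h import *
im=get_image("wrist");cv2.imwrite("pics/w3.png",im[:,:,::-1])
E
```

```text
d [-3.124e+02 -3.000e-01  9.900e+00] rot [ 0.004 -0.001  0.   ] q7 0.02 F [-0.9  0.1  0.8] Tq [-0.01 -0.06 -0.01] pos [538.4  -7.7 200.2] rpy [ 3.138e+00 -1.000e-03  1.316e+00] w 85.6 0.0 t 6.2
```

View pics/w3.png

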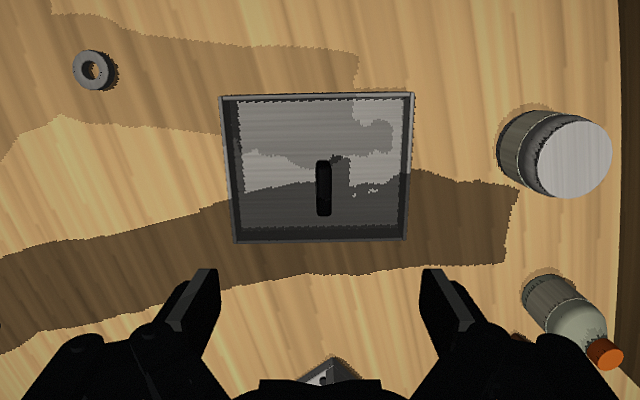

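The key stands free in the middle of the tray, with its head at about (324,188). Next I go above the cap, turning the wrist counter-clockwise to leave room for screwing.

Request:
play_rows(deltas=[-40, 0, 10, 0, 0, -0.18, 1, -80, 0, 10, 0, 0, -0.36, 1, -120, 0, 10, 0, 0, -0.54, 1, -160, 0, 10, 0, 0, -0.72, 1, -200, 0, 10, 0, 0, -0.9, 1, -240, 0, 10, 0, 0, -1.08, 1, -280, 0, 10, 0, 0, -1.26, 1, -312, 0, 10, 0, 0, -1.44, 1, -312, 0, 10, 0, 0, -1.62, 1, -312, 0, 10, 0, 0, -1.8, 1])

```text
clock: 7.5
eef_pos: [458.2, -309.9, 186.9]
tool_rot: [3.141, -0.001, 3.121]
force: [-0.1, 0.6, -1.0]
width: 85.4
gripper_force: 0.0
```

Request:
play_rows(deltas=[0, 0, 0, 0, 0, -0.18, 1, 0, 0, 0, 0, 0, -0.36, 1, 0, 0, 0, 0, 0, -0.4, 1, 0, 0, 0, 0, 0, -0.4, 1])

```text
clock: 8.0
eef_pos: [458.7, -309.4, 187.1]
tool_rot: [3.141, -0.0, -2.769]
force: [0.0, 0.3, -0.8]
width: 85.6
gripper_force: 0.0
```

```bash
python3 - <<'E'
from h import *
c=camera_info("wrist");im=get_image("wrist");cv2.imwrite("pics/w4.png",im[:,:,::-1]);np.save("w4.npy",c,allow_pickle=True)
E
python3 g.py 459.5 -310 190 -2.767
```

```text
d [-0.5 -0.8 -2.9] rot [ 0.    -0.    -0.002] q7 2.32 F [-0.2 -0.4 -0.1] Tq [-0.03  0.02 -0.  ] pos [ 458.7 -309.4  187.1] rpy [ 3.141 -0.    -2.769] w 85.5 0.0 t 8.05
```

View pics/w4.png

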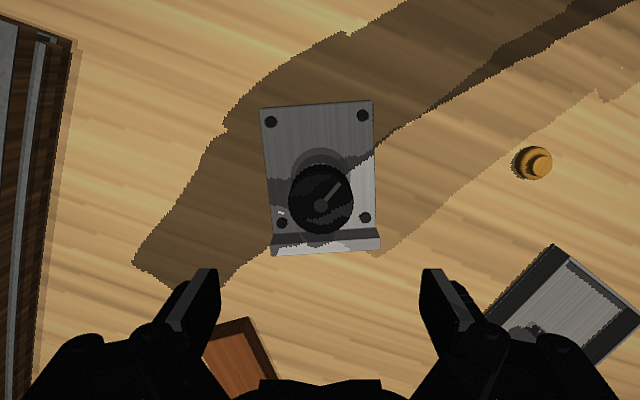

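The cap's centre mark is at (321,206) and the index line points to (341,182). Joint 7 reads +2.32 and falls as I turn clockwise, so the range is ample.

```bash
python3 - <<'E'
from h import *
c=np.load("w4.npy",allow_pickle=True).item()
print(onz("wrist",[(321,206),(341,182)],94,c).round(1),np.array(c['T'])[:3,3].round(1))
o1,d1=ray("wrist",[(321,206)],c);o2,d2=ray("top",[(462.2,238.2)]);s=np.linalg.lstsq(np.c_[d1[0],-d2[0]],o2-o1,rcond=None)[0];print(o1+d1[0]*s[0],o2+d2[0]*s[1])
E
```

```text
[[ 460.5 -307.8   94. ]
 [ 439.  -301.3   94. ]] [ 383.4 -339.1  329.5]
[ 458.40735032 -308.59310499  100.28530055] [ 458.7642768  -308.76891768  100.37874192]
```

Request:
play_rows(deltas=[-1, 0.3, 50, 0, 0, 0, 1, -1, 0.3, 95, 0, 0, 0, 1, -1, 0.3, 125, 0, 0, 0, 1, -1, 0.3, 125, 0, 0, 0, 1, -1, 0.3, 125, 0, 0, 0, 0, -1, 0.3, 125, 0, 0, 0, 0, -1, 0.3, 125, 0, 0, 0, 0, -1, 0.3, 125, 0, 0, 0, 0, -1, 0.3, 125, 0, 0, 0, 0, -1, 0.3, 125, 0, 0, 0, 0])

```text
clock: 9.3
eef_pos: [460.2, -308.4, 64.1]
tool_rot: [-3.141, 0.001, -2.767]
force: [-1.7, 2.2, 8.1]
width: 44.3
gripper_force: 60.1
```

```bash
python3 g.py 459.5 -309 62 -2.767
```

```text
d [ 0.9 -0.3  2.1] rot [-0.001  0.001  0.   ] q7 2.26 F [-1.7  2.2  8.1] Tq [ 0.48  0.37 -0.07] pos [ 460.2 -308.4   64.1] rpy [-3.141e+00  1.000e-03 -2.767e+00] w 44.3 60.1 t 9.3
```

Request:
play_rows(deltas=[0, 0, 0.1, 0, 0, 0.1, 0, 0, 0, 0.3, 0, 0, 0.2, 0, 0, 0, 0.4, 0, 0, 0.3, 0, 0, 0, 0.5, 0, 0, 0.4, 0, 0, 0, 0.6, 0, 0, 0.5, 0, 0, 0, 0.8, 0, 0, 0.6, 0, 0, 0, 0.9, 0, 0, 0.7, 0, 0, 0, 1, 0, 0, 0.8, 0])

```text
clock: 10.3
eef_pos: [460.2, -309.7, 63.2]
tool_rot: [-3.141, 0.003, 2.713]
force: [-0.8, -1.2, 6.5]
width: 44.6
gripper_force: 60.1
```

```bash
python3 g.py 459.5 -309 62 -2.767
```

```text
d [0.9 0.3 1.2] rot [-0.002  0.002 -0.803] q7 1.73 F [-0.8 -1.2  6.5] Tq [-0.14  0.43  0.1 ] pos [ 460.2 -309.7   63.2] rpy [-3.141e+00  3.000e-03  2.713e+00] w 44.6 60.1 t 10.3
```

Request:
play_rows(deltas=[0, 0, 0.1, 0, 0, 0.1, 0, 0, 0, 0.3, 0, 0, 0.2, 0, 0, 0, 0.4, 0, 0, 0.3, 0, 0, 0, 0.5, 0, 0, 0.4, 0])

```text
clock: 10.8
eef_pos: [459.8, -310.2, 62.6]
tool_rot: [-3.141, 0.003, 2.313]
force: [-2.9, -2.1, 6.5]
width: 44.3
gripper_force: 60.2
```

```bash
python3 g.py 459.5 -309 62 -2.767
```

```text
d [1.1 0.6 0.6] rot [-0.002  0.002 -1.203] q7 1.47 F [-2.9 -2.1  6.5] Tq [-0.36  0.68  0.11] pos [ 459.8 -310.2   62.6] rpy [-3.141e+00  3.000e-03  2.313e+00] w 44.3 60.2 t 10.8
```

Request:
play_rows(deltas=[0, 0, 0.1, 0, 0, 0.1, 0, 0, 0, 0.3, 0, 0, 0.2, 0])

```text
clock: 11.05
eef_pos: [459.5, -310.4, 62.4]
tool_rot: [3.141, 0.003, 2.113]
force: [-3.3, -1.0, 7.4]
width: 44.4
gripper_force: 60.2
```

```bash
python3 g.py 459.5 -309 62 -2.767
```

```text
d [1.2 0.8 0.4] rot [-0.002  0.002 -1.404] q7 1.34 F [-3.3 -1.   7.4] Tq [-0.41  0.82  0.08] pos [ 459.5 -310.4   62.4] rpy [3.141e+00 3.000e-03 2.113e+00] w 44.4 60.2 t 11.05
```

Request:
play_rows(deltas=[0, 0, 0.1, 0, 0, 0.1, 0, 0, 0, 0.3, 0, 0, 0.2, 0, 0, 0, 0.4, 0, 0, 0.3, 0])

```text
clock: 11.42
eef_pos: [459.0, -310.6, 62.0]
tool_rot: [3.141, 0.002, 1.812]
force: [-4.6, -1.8, 7.5]
width: 44.7
gripper_force: 60.2
```

```bash
python3 g.py 459.5 -309 62 -2.767
```

```text
d [ 1.4  0.9 -0. ] rot [-0.002  0.002 -1.704] q7 1.14 F [-4.6 -1.8  7.5] Tq [-0.51  1.07  0.06] pos [ 459.  -310.6   62. ] rpy [3.141e+00 2.000e-03 1.812e+00] w 44.7 60.2 t 11.425
```

Request:
play_rows(deltas=[0, 0, 0.1, 0, 0, 0.1, 0, 0, 0, 0.3, 0, 0, 0.2, 0])

```text
clock: 11.68
eef_pos: [458.6, -310.6, 61.7]
tool_rot: [3.141, 0.002, 1.612]
force: [-5.6, -1.6, 9.0]
width: 44.9
gripper_force: 60.2
```

```bash
python3 g.py 459.5 -309 62 -2.767
```

```text
d [ 1.6  0.9 -0.3] rot [-0.002  0.002 -1.904] q7 1.01 F [-5.6 -1.6  9. ] Tq [-0.4   1.28  0.09] pos [ 458.6 -310.6   61.7] rpy [3.141e+00 2.000e-03 1.612e+00] w 44.9 60.2 t 11.675
```

Request:
play_rows(deltas=[0, 0, 0.1, 0, 0, 0.1, 0, 0, 0, 0.3, 0, 0, 0.2, 0])

```text
clock: 11.92
eef_pos: [458.3, -310.6, 61.5]
tool_rot: [3.141, 0.002, 1.412]
force: [-6.3, -1.3, 8.6]
width: 44.9
gripper_force: 60.2
```

```bash
python3 g.py 459.5 -309 62 -2.767
```

```text
d [ 1.8  0.9 -0.5] rot [-2.000e-03  1.000e-03 -2.104e+00] q7 0.88 F [-6.3 -1.3  8.6] Tq [-0.32  1.44  0.14] pos [ 458.3 -310.6   61.5] rpy [3.141e+00 2.000e-03 1.412e+00] w 44.9 60.2 t 11.925
```

Request:
play_rows(deltas=[0, 0, 0.1, 0, 0, 0.1, 0, 0, 0, 0.3, 0, 0, 0.2, 0])

```text
clock: 12.18
eef_pos: [458.0, -310.5, 61.2]
tool_rot: [3.141, 0.001, 1.212]
force: [-6.7, -1.1, 11.2]
width: 44.7
gripper_force: 60.2
```

```bash
python3 g.py 459.5 -309 62 -2.767
```

```text
d [ 2.   0.9 -0.8] rot [-2.000e-03  1.000e-03 -2.304e+00] q7 0.74 F [-6.7 -1.1 11.2] Tq [-0.29  1.58  0.1 ] pos [ 458.  -310.5   61.2] rpy [3.141e+00 1.000e-03 1.212e+00] w 44.7 60.2 t 12.175
```

Request:
play_rows(deltas=[0, 0, 0.1, 0, 0, 0.1, 0, 0, 0, 0.2, 0, 0, 0.2, 0])

```text
clock: 12.42
eef_pos: [458.4, -309.4, 60.9]
tool_rot: [-3.141, 0.001, 1.019]
force: [-7.2, -0.4, 12.1]
width: 44.5
gripper_force: 60.8
```

```bash
python3 g.py 459.5 -309 62 -2.767; python3 - <<'E'
from h import *
t=get_image("top");w=get_image("wrist")
A=np.hstack([cv2.resize(t[200:280,410:490],(400,400),interpolation=2),cv2.resize(w[120:320,220:420],(400,400),interpolation=2)])
cv2.imwrite("pics/c5.png",cv2.convertScaleAbs(A[:,:,::-1],alpha=1.6))
E
```

```text
d [ 0.9  0.8 -1.1] rot [-1.000e-03 -0.000e+00 -2.498e+00] q7 0.6 F [-7.2 -0.4 12.1] Tq [-0.19  1.54  1.83] pos [ 458.4 -309.4   60.9] rpy [-3.141e+00  1.000e-03  1.019e+00] w 44.5 60.8 t 12.425
```

View pics/c5.png

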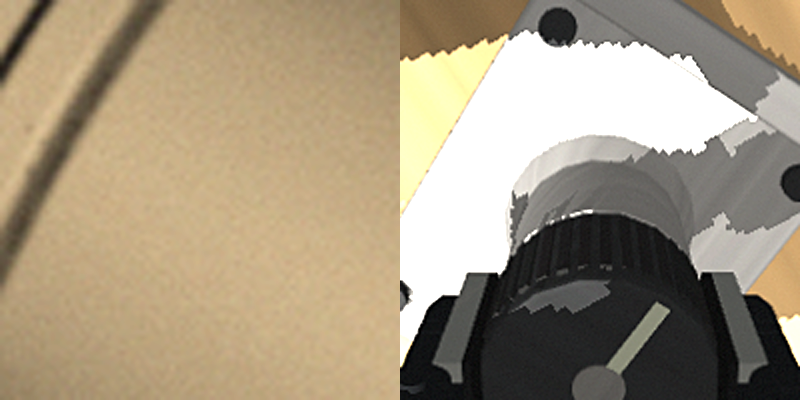

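Torque jumped from 0.1 to 1.8 N m, so the cap has bottomed. The index line keeps its angle to the fingers (about 40° both times), so there was no slip. I'll hold briefly, then back off.

Request:
play_rows(deltas=[0, 0, 0, 0, 0, 0.02, 0, 0, 0, 0, 0, 0, 0.02, 0, 0, 0, 0, 0, 0, 0.02, 0])

```text
clock: 12.9
eef_pos: [458.7, -308.9, 60.9]
tool_rot: [-3.141, 0.0, 1.002]
force: [-6.1, -0.3, 12.0]
width: 44.7
gripper_force: 60.8
```

```bash
python3 g.py 459.5 -309 62 -2.767
```

```text
d [ 0.3  0.7 -1.1] rot [-0.000e+00 -1.000e-03 -2.514e+00] q7 0.59 F [-6.1 -0.3 12. ] Tq [0.24 1.18 1.49] pos [ 458.7 -308.9   60.9] rpy [-3.141  0.     1.002] w 44.7 60.8 t 12.9
```

Request:
play_rows(deltas=[0, 0, 0, 0, 0, -0.1, 0, 0, 0, -0.3, 0, 0, -0.25, 0, 0, 0, -0.5, 0, 0, -0.4, 0, 0, 0, -0.7, 0, 0, -0.55, 0, 0, 0, -0.9, 0, 0, -0.7, 0, 0, 0, -1.1, 0, 0, -0.85, 0, 0, 0, -1.3, 0, 0, -1, 0])

```text
clock: 13.78
eef_pos: [458.6, -308.9, 62.1]
tool_rot: [3.142, -0.001, 2.0]
force: [-3.9, 0.4, 9.0]
width: 44.8
gripper_force: 60.8
```

```bash
python3 g.py 459.5 -309 62 -2.767
```

```text
d [-0.5  0.7  0.1] rot [ 1.000e-03 -1.000e-03 -1.516e+00] q7 1.27 F [-3.9  0.4  9. ] Tq [ 0.41  1.06 -0.13] pos [ 458.6 -308.9   62.1] rpy [ 3.142e+00 -1.000e-03  2.000e+00] w 44.8 60.8 t 13.775
```

Request:
play_rows(deltas=[0, 0, -0.2, 0, 0, -0.15, 0, 0, 0, -0.4, 0, 0, -0.3, 0, 0, 0, -0.6, 0, 0, -0.45, 0, 0, 0, -0.7, 0, 0, -0.55, 0, 0, 0, -0.8, 0, 0, -0.62, 0, 0, 0, -0.8, 0, 0, -0.62, 0, 0, 0, -0.8, 0, 0, -0.62, 0, 0, 0, -0.8, 0, 0, -0.62, 0])

```text
clock: 14.78
eef_pos: [458.5, -308.9, 62.9]
tool_rot: [-3.141, -0.001, 2.616]
force: [-4.7, 1.2, 10.2]
width: 44.4
gripper_force: 60.7
```

```bash
python3 g.py 459.5 -309 62 -2.767; python3 - <<'E'
from h import *
w=get_image("wrist");t=get_image("scene")
A=np.hstack([cv2.resize(t[170:270,260:360],(400,400),interpolation=2),cv2.resize(w[120:320,220:420],(400,400),interpolation=2)])
cv2.imwrite("pics/c6.png",cv2.convertScaleAbs(A[:,:,::-1],alpha=1.6))
E
```

```text
d [-0.9  0.4  0.9] rot [ 0.    -0.001 -0.9  ] q7 1.67 F [-4.7  1.2 10.2] Tq [0.43 1.06 0.06] pos [ 458.5 -308.9   62.9] rpy [-3.141e+00 -1.000e-03  2.616e+00] w 44.4 60.7 t 14.775
```

View pics/c6.png

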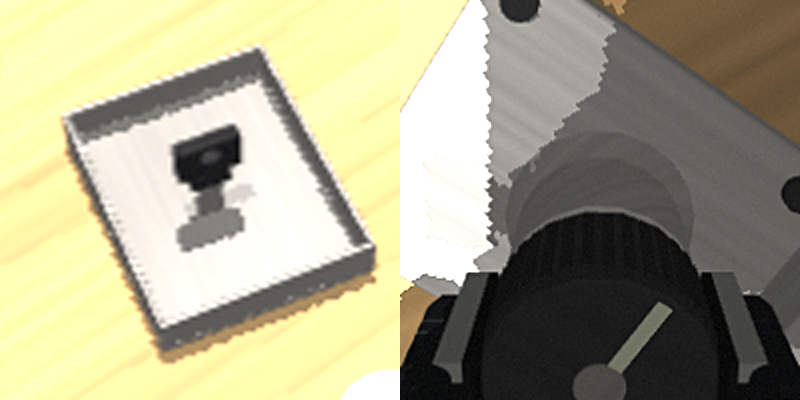

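The key stands free in the tray. The cap is still gripped at 60 N, with the index line within about 2° of its earlier angle to the fingers, and it has been backed off about 1.6 rad. Handing in.

```bash
python3 -c "
from cell import *
print(finish_job())"
```

```text
the job is handed in; nothing more can be done
None
```

The job is handed in, though the interface returned no verdict: the key stands free in the tray, and the cap was bottomed out, then backed off about 1.6 rad (a quarter turn) and is still gripped at about 60 N; no bystander was touched.

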